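# Press a snap-fit turret cover home with a hand pusher

### The arm

A 6-joint arm with a two-finger parallel gripper is mounted at the origin on a cart in front of the work surface, level with it; the furniture and walls round the work are solid. World frame = base frame: x ahead of the robot, y to its left, z up, the work surface at z = 0. Lengths are in mm, angles in degrees, forces in N, time in s.
With the tool pointing down it reaches from about 250 to 775 mm from the base axis. Payload 4 kg.
Tool frame: the origin (TCP) lies midway between the tips of the shut fingers; the grasp point (between the pads) lies 19 mm behind it; z points along the fingers, y is the line along which they close (so a half turn about z gives the same grasp; the last joint's range is limited). The gripper opens to 94 mm and grips with 3 to 60 N. Pads are 16 mm wide; open, the fingers measure 119 mm over their backs; the gripper's body (75 mm by 177 mm) begins 78 mm behind the grasp point.
Start: joints at [61.874, 4.996, 78.535, -0, 96.463, -5.907], TCP at [207.995, 509.174, 205.506] pointing down, gripper open.
Joint ranges: [-177.83, 177.83], [-43.37, 116.18], [15.69, 146.23], [-61.86, 241.86], [9.47, 152.12], [-147.06, 147.06]. Speed limits (degrees/s): [159.86, 159.86, 180, 180, 180, 180].

### API

Orientations are given as [roll, pitch, yaw] about the fixed x, y, z axes, in that order (R = Rz(yaw) Ry(pitch) Rx(roll)).
In Python, from plant import sense, optics, job gives the robot as it stands.
- The arm moves only by the tool arm_command, never from a script. Its argument "deltas" is a list of rows, each a list of 3 entries, a list of its own where there are three numbers: the closure in counts, from 0 (fully open) to 255 (shut), then the shift along the tool's x, y, z in cm, then the turn, a rotation vector about the tool's x, y, z in degrees. In form: [[gripper, [x, y, z], [rx, ry, rz]], ...]. A call has exactly 10 rows; each row shifts and turns the commanded pose from where the row before left it, along the tool's axes as they then stand; what a row does not reach is not made up. A row lasts 1/12 s, in which the tool goes at most 41.7 mm and 7.16 degrees, less where a joint would pass 70% of its speed; a pose out of reach is approached as far as the arm can. A call is refused whole if a number of a shift passes 4.17 or a number of a turn 7.16, either way. A call with a gripper value outside its range is refused whole. The fingers move at their own pace and stop on an object; "grip_force" is the grip in N (left out, the last holds). Time passes only in rows, so rows that do not move let the fingers close, or fill a call up. It gives the time, the measured TCP pose, the force, the opening and the grip force at its end, in the units of the state.
- sense(): the state, without advancing time (a new reading comes with each control period).
- optics.get_image(name): name is "scene" or "top" or "wrist"; returns a dict with "image" (480x640x3 uint8, red, green, blue), "z_map" (480x640 float32, mm along the optical axis (not along the pixel's ray), 0 where there is no reading), "fx", "fy", "cx", "cy" (pixels), "view" (4x4, takes a point from world to camera coordinates). Camera axes: x right, y down, z forward; pixel columns grow to the right and rows downward; lengths in mm; the calibration is good to about 2 mm. A picture is of the moment at which its call begins.
- job.close_job(): hands the job in; it is judged then, once.
The state is a dict: "t": time; "qpos": joint angles; "joint_vel": joint speeds; "effort": joint torques, N m; "eef_pos": TCP position; "tool_rot": TCP orientation; "contact_force": force on the tool from outside, world axes, zero at the start; "torque": the same for the moment, N m; "width": opening from 0.0 (shut) to 1.0 (fully open); "grip_force": force on a finger pad.
Only numpy, scipy, OpenCV 4.12 (cv2) and the standard library are available. Lean on these libraries where they do the work, as an engineer would, in place of code of your own. Each camera call takes 0.05 s, during which the arm holds its last target. There are 200 camera calls.

### The job

Lay the orange turret cover, turret upward, into the recess of the white drone hull so that it rests loose and proud on the two black spring catches, and let go of it. Then take the red-handled pusher and press straight down on the turret with it, not with the fingers, until the cover is fully home and both catches have snapped shut over its ends. Finally stand the pusher upright on its blue round stand again; leave the battery, the cutters, the spool and the blue blower at the right where they are.

Things in the scene. Friction and masses are not known exactly. Their poses are not given: they have to be found in the camera images.
- cover_grip (a point): Loose orange cover, 120 g, on a fixed grey block 30 mm high: plate 86 x 60 x 16 mm with 5 mm thick end tongues at its bottom (96 mm overall along x), and on it a flat-topped turret 50 (x) x 26 (y) x 30 mm high, 46 mm high in all. Grasp the turret across its 26 mm. Point: centre line, 38 mm above the underside, 8 mm below the turret's top; x along the 96 mm, z up. Same after half a turn.
- recess (a point): Centre of the recess floor in the white drone hull (fixed; foot 150 x 116 mm), 22 mm above the bench, 20 mm below the rim; x along its length, z up. Recess 98 (x) x 62 mm (y), its top 4 mm a slippery bevel out to 106 x 70. Cover home: lies on this floor, cover_grip 38 mm above this point. Cover loose on the catches: cover_grip about 49.5 mm above it.
- catch_a (a joint): Black spring catch in the -x end wall of the recess: 0 = closed, its sloping nose 4 mm into the recess, 6.5 mm above the floor; grows to about 0.003 m as a tongue of the cover pushes it out, and snaps back to 0 when the tongue (5 mm) is under it. Pressing the cover past both catches takes about 8 to 15 N in all.
- catch_b (a joint): The like catch in the +x end wall.
- pusher_grip (a point): Loose hand pusher, 200 g, standing on the blue round stand: flat black rubber foot 40 mm diameter, 10 mm high; steel collar 36 mm diameter up to 18 mm; round red handle 30 mm diameter from 18 to 78 mm; black dome to 88 mm. Point: on its axis, 50 mm above the underside of the foot; z along the axis, up.
- rest_top (a point): Centre of the top of the fixed blue round stand (solid, 90 mm diameter, top 30 mm above the bench) on which the pusher stands.
- battery: Dark battery, 42 x 102 x 37 mm, lying loose behind the hull; a bystander. Origin at its underside.
- blue_blower: Blue rubber blower, 54 mm diameter, 86 mm high, standing loose on the right; a bystander. Origin at its underside.
- pliers: Red-handled side cutters, 140 x 49 x 15 mm, lying loose behind the hull; a bystander. Origin at the underside.
- spool: Solder spool, 54 mm diameter, 30 mm high, standing loose at the back, left of the hull; a bystander. Origin at its underside.

How it is judged (in metres and radians):
On the way, in this order (a step that is already met when the one before it is completed fails the run):
1. the cover lies about level, loose and proud in the recess, released by the fingers (z of cover_grip in the frame of recess between 0.045 and 0.056 m and horizontal distance between cover_grip and recess below 0.008 m and angle between cover_grip's own z axis and vertical below 0.15 rad and angle between the x axis of cover_grip and the x axis of recess, either way round below 0.1 rad and contact force between the fingers and cover below 0.1 N), for 0.2 s.
2. the pusher presses on the cover while it is not yet home (contact force between pusher and cover above 4 N and z of cover_grip in the frame of recess above 0.0395 m).
3. the cover is home and both catches have snapped shut (z of cover_grip in the frame of recess below 0.0395 m and angle between cover_grip's own z axis and vertical below 0.03 rad and value of joint each of catch_a, catch_b below 0.0015 m), for 0.2 s.
At the end, for the whole second after the job is handed in: The cover lies on the recess floor (within 1.5 mm, level within 0.03 rad) with both catches closed over its ends (within 1.5 mm), and the pusher stands still and upright on the blue round stand, its axis within 30 mm of the centre of the stand (all of step 3 and z of cover_grip in the frame of recess above 0.036 m and horizontal distance between cover_grip and recess below 0.004 m and horizontal distance between pusher_grip and rest_top below 0.03 m and angle between pusher_grip's own z axis and vertical below 0.1 rad and z of pusher_grip in the frame of rest_top between 0.046 and 0.054 m and linear speed of pusher below 0.02 m/s); the robot touches nothing.
It fails at once if the fingers, not the pusher, force the cover past the catches (horizontal distance between cover_grip and recess below 0.01 m and z of cover_grip in the frame of recess between 0.0395 and 0.0445 m and contact force between the fingers and cover above 1 N).
It fails at once if the battery, blower, cutters or spool is pushed away by more than 30 mm (distance of any of battery, blue_blower, pliers, spool from where it was at the start of the episode above 0.03 m).
It also fails if it takes over 61 s, if anything falls off the work surface, if the arm or the gripper's body presses on something with over 40 N, if the wrist force passes 120 N, or if a joint passes its speed limit or range.

## Working session

There is one attempt and no reset: what is moved stays moved. The work goes in short steps, Python scripts to look and compute and a tool call to move; the robot and the scene stay as the last step left them, time stands still between calls to the robot, and variables do not carry over. Pictures are saved under pics/ and viewed, at most 10 in all, crops included, and the job is handed in when it is done.

Besides the shell and the picture viewer there is one more tool, called after "Request:" in YAML: its name, and indented under it one key for each argument. arm_command: Moves the arm, as the interface text tells. Its arguments: {"type":"object","properties":{"deltas":{"type":"array","items":{"type":"array"}},"grip_force":{"type":"number"}},"required":["deltas"]}

```bash
mkdir -p pics
cat > h.py <<'E'
import numpy as np, cv2
from plant import sense, optics, job
def grab(n,f):
    d=optics.get_image(n); np.savez('pics/'+f+'.npz',**d)
    cv2.imwrite('pics/'+f+'.png',d['image'][:,:,::-1]); return d
def load(f): return dict(np.load('pics/'+f+'.npz'))
def world(d):
    z=d['z_map'].astype(float); v,u=np.mgrid[:480,:640]
    p=np.stack([(u-d['cx'])/d['fx']*z,(v-d['cy'])/d['fy']*z,z,np.ones_like(z)],-1)
    w=p@np.linalg.inv(d['view']).T; w=w[...,:3]; w[z==0]=np.nan; return w
E
python3 - <<'E'
from h import *
for n in ['top','scene']: grab(n,n)
s=sense(); print(s['t'],s['eef_pos'],s['tool_rot'],s['width'])
E
```

```text
0.1 [207.75644476 508.72967385 204.42761254] [-1.79887887e+02 -1.05207437e-02  1.57779975e+02] 0.9996683955520868
```

View pics/top.png

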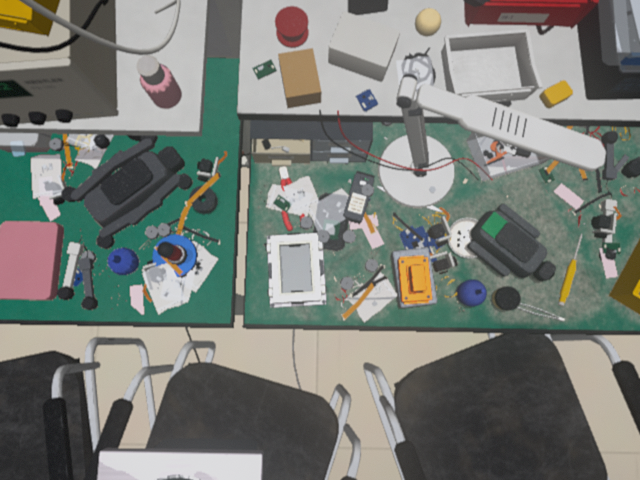

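View pics/scene.png

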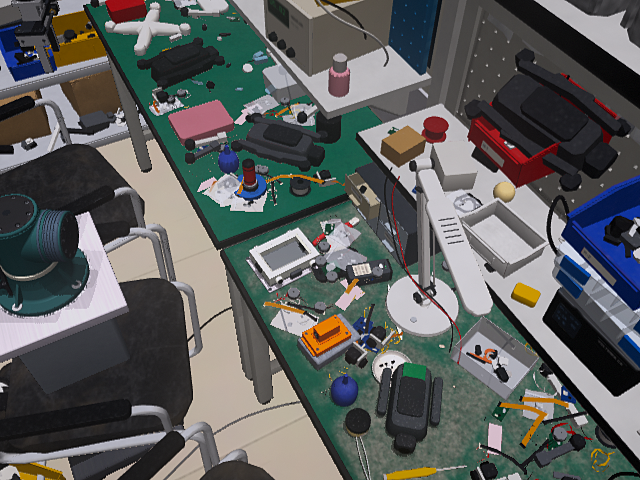

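The top view shows the hull at about (296,269), the cover at (416,278) and the pusher on its blue stand at (175,252). The lamp stands behind them at (417,170), and the blower is at (472,292).

Run:
```python
from h import *
np.set_printoptions(precision=1,suppress=True)
d=load('top'); w=world(d); im=d['image'].astype(int)
hsv=cv2.cvtColor(d['image'],cv2.COLOR_RGB2HSV)
for n,(u,v) in dict(hull=(296,269),rim=(272,270),cover=(416,278),pusher=(175,252),stand=(190,245),battery=(360,195),blower=(472,292),spool=(205,200),lamphead=(590,150),lampmid=(500,120),lampbase=(417,180),bench=(330,300),leftbench=(110,310),lampj=(405,95)).items(): print(n,w[v,u])
def rect(m,name):
    m=m&np.isfinite(w[...,0]); n,l,st,c=cv2.connectedComponentsWithStats(m.astype(np.uint8)); k=1+np.argmax(st[1:,4])
    p=w[l==k]; r=cv2.minAreaRect(p[:,:2].astype(np.float32)); print(name,len(p),r,p.mean(0))
V,U=np.mgrid[:480,:640]
box=lambda u0,u1,v0,v1:(U>=u0)&(U<u1)&(V>=v0)&(V<v1)
z=w[...,2]
rect(box(385,445,240,315)&(z>68)&(z<85),'turret')
rect(box(385,445,240,315)&(z>42)&(z<52),'plate')
rect(box(385,445,240,315)&(z>22)&(z<85),'block')
rect(box(250,345,220,320)&(z>37)&(z<46),'rim')
rect(box(275,318,235,300)&(z>15)&(z<28),'floor')
rect(box(140,215,225,285)&(z>24)&(z<36),'stand')
rect(box(140,215,225,285)&(z>95)&(z<125),'pushertop')
rect(box(140,215,225,285)&(z>45)&(z<125),'pusherall')
def crop(u0,u1,v0,v1,s): return cv2.resize(d['image'][v0:v1,u0:u1,::-1],None,fx=s,fy=s,interpolation=cv2.INTER_CUBIC)
cv2.imwrite('pics/c1.png',np.hstack([crop(250,350,220,320,4),crop(380,480,220,320,4)]))
# tall stuff
ys=np.isfinite(z)&(w[...,0]<650)&(z>100)
n,l,st,c=cv2.connectedComponentsWithStats(ys.astype(np.uint8))
for k in range(1,n):
    if st[k,4]>40: p=w[l==k]; print(c[k],p.min(0),p.max(0))
```

```text
hull [ 510.3 -217.2   25. ]
rim [ 505.4 -170.1   43.6]
cover [ 491.8 -450.3   74.9]
pusher [530.7   9.5  96.5]
stand [554.3  -1.2  34.1]
battery [ 664.4 -345.7   38.3]
blower [ 468.3 -564.1   54. ]
spool [649.8 -25.3  29.8]
lamphead [ 660.2 -653.3  325.4]
lampmid [ 694.7 -515.5  345.9]
lampbase [ 702.8 -466.9   24.9]
bench [ 449.9 -287.9    1.4]
leftbench [421.4 161.    5.9]
lampj [ 716.4 -375.   372.9]
turret 377 ((493.3627624511719, -453.50506591796875), (52.497467041015625, 26.56314468383789), 3.717733383178711) [ 492.8 -453.1   76.5]
plate 871 ((493.6769104003906, -453.697021484375), (86.15924835205078, 60.33000946044922), 4.976737022399902) [ 492.1 -451.2   47.4]
block 2184 ((501.6212158203125, -471.4996337890625), (116.15885162353516, 106.61663818359375), 7.792336463928223) [ 498.  -453.3   46.2]
rim 1739 ((514.4229125976562, -227.27932739257812), (141.9791259765625, 125.52848815917969), 8.298516273498535) [ 514.4 -218.3   42.4]
floor 1406 ((513.650146484375, -215.83566284179688), (97.76769256591797, 62.15454864501953), 4.57339334487915) [ 513.2 -215.8   23.3]
stand 1325 ((528.8651123046875, 25.317710876464844), (104.36691284179688, 143.77325439453125), 65.19898986816406) [531.2  22.4  31.1]
pushertop 246 ((533.8546142578125, 23.092666625976562), (28.354591369628906, 28.787456512451172), 54.72990798950195) [533.   21.3 114.5]
pusherall 417 ((534.224853515625, 22.61701202392578), (31.295503616333008, 34.67662811279297), 84.96669006347656) [531.9  18.4  94.2]
[74.4 26.7] [620.8 -83.6 575.7] [649.9 -48.  686.9]
[11.3 46.3] [639.8  15.7 576.5] [649.9  24.2 602.3]
[579.1 161.4] [ 633.1 -677.5  308. ] [ 650.  -589.4  334.1]
[165.6 249.1] [519.5   9.2 100.2] [548.9  38.3 123. ]
```

```bash
cat > plan.py <<'E'
import sys, json
from h import *
from scipy.spatial.transform import Rotation as R
def plan(x,y,z,yaw,n,g,cur=None,rot=None):
    s=sense(); p=np.array(cur if cur is not None else s['eef_pos'],float)
    Rc=R.from_euler('xyz',s['tool_rot'] if rot is None else rot,degrees=True); Rt=R.from_euler('xyz',[180,0,yaw],degrees=True)
    rel=(Rc.inv()*Rt).as_rotvec(degrees=True); step=np.round(rel/n,2); d=(np.array([x,y,z])-p)
    rows=[];q=p.copy()
    for i in range(n):
        t=np.round(Rc.inv().apply(p+d*(i+1)/n-q)/10,2); rows.append([g,t.tolist(),step.tolist()])
        q=q+Rc.apply(t)*10; Rc=Rc*R.from_rotvec(step,degrees=True)
    for k in range(0,n,10): print(json.dumps(rows[k:k+10]))
    print(q,Rc.as_euler('xyz',degrees=True))
if __name__=='__main__':
    a=[float(v) for v in sys.argv[1:]]; plan(*a[:4],int(a[4]),int(a[5]))
E
python3 - <<'E'
from plan import *
plan(493,-453,200,4.7-1e-9,30,0,[208,509.2,205.5],[-180,0,157.78])
E
```

```text
[[0, [-2.09, -2.61, 0.02], [-0.0, -0.0, 5.1]], [0, [-2.32, -2.41, 0.02], [-0.0, -0.0, 5.1]], [0, [-2.52, -2.2, 0.02], [-0.0, -0.0, 5.1]], [0, [-2.71, -1.97, 0.01], [-0.0, -0.0, 5.1]], [0, [-2.87, -1.71, 0.02], [-0.0, -0.0, 5.1]], [0, [-3.01, -1.46, 0.02], [-0.0, -0.0, 5.1]], [0, [-3.13, -1.18, 0.02], [-0.0, -0.0, 5.1]], [0, [-3.22, -0.9, 0.02], [-0.0, -0.0, 5.1]], [0, [-3.29, -0.61, 0.02], [-0.0, -0.0, 5.1]], [0, [-3.33, -0.31, 0.01], [-0.0, -0.0, 5.1]]]
[[0, [-3.35, -0.02, 0.02], [-0.0, -0.0, 5.1]], [0, [-3.33, 0.28, 0.02], [-0.0, -0.0, 5.1]], [0, [-3.29, 0.58, 0.02], [-0.0, -0.0, 5.1]], [0, [-3.23, 0.87, 0.02], [-0.0, -0.0, 5.1]], [0, [-3.15, 1.15, 0.02], [-0.0, -0.0, 5.1]], [0, [-3.02, 1.42, 0.01], [-0.0, -0.0, 5.1]], [0, [-2.89, 1.69, 0.02], [-0.0, -0.0, 5.1]], [0, [-2.73, 1.94, 0.02], [-0.0, -0.0, 5.1]], [0, [-2.54, 2.17, 0.02], [-0.0, -0.0, 5.1]], [0, [-2.34, 2.39, 0.02], [-0.0, -0.0, 5.1]]]
[[0, [-2.12, 2.59, 0.02], [-0.0, -0.0, 5.1]], [0, [-1.87, 2.77, 0.01], [-0.0, -0.0, 5.1]], [0, [-1.63, 2.92, 0.02], [-0.0, -0.0, 5.1]], [0, [-1.36, 3.06, 0.02], [-0.0, -0.0, 5.1]], [0, [-1.08, 3.16, 0.02], [-0.0, -0.0, 5.1]], [0, [-0.8, 3.25, 0.02], [-0.0, -0.0, 5.1]], [0, [-0.5, 3.31, 0.02], [-0.0, -0.0, 5.1]], [0, [-0.21, 3.34, 0.01], [-0.0, -0.0, 5.1]], [0, [0.09, 3.34, 0.02], [-0.0, -0.0, 5.1]], [0, [0.38, 3.33, 0.02], [-0.0, -0.0, 5.1]]]
[ 492.97983841 -453.04275359  200.        ] [-180.      0.      4.78]
```

View pics/c1.png

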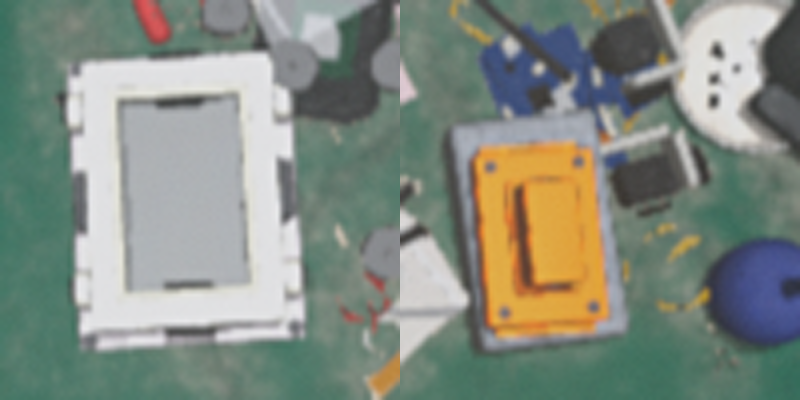

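The crop shows the recess at crop (185,195), with catches at both ends. The cover is on its block at crop (540,235), yawed about 5° like the hull, and the blower is clear of it.

Request:
arm_command:
  deltas:
    - [0,[-2.09,-2.61,0.02],[0,0,5.1]]
    - [0,[-2.32,-2.41,0.02],[0,0,5.1]]
    - [0,[-2.52,-2.2,0.02],[0,0,5.1]]
    - [0,[-2.71,-1.97,0.01],[0,0,5.1]]
    - [0,[-2.87,-1.71,0.02],[0,0,5.1]]
    - [0,[-3.01,-1.46,0.02],[0,0,5.1]]
    - [0,[-3.13,-1.18,0.02],[0,0,5.1]]
    - [0,[-3.22,-0.9,0.02],[0,0,5.1]]
    - [0,[-3.29,-0.61,0.02],[0,0,5.1]]
    - [0,[-3.33,-0.31,0.01],[0,0,5.1]]
  grip_force: 25

```text
t: 0.93
eef_pos: [302.7, 186.9, 203.3]
tool_rot: [-180.0, 0.0, 106.6]
contact_force: [-0.3, 0.5, 0.5]
width: 0.999
grip_force: 0.0
```

Request:
arm_command:
  deltas:
    - [0,[-3.35,-0.02,0.02],[0,0,5.1]]
    - [0,[-3.33,0.28,0.02],[0,0,5.1]]
    - [0,[-3.29,0.58,0.02],[0,0,5.1]]
    - [0,[-3.23,0.87,0.02],[0,0,5.1]]
    - [0,[-3.15,1.15,0.02],[0,0,5.1]]
    - [0,[-3.02,1.42,0.01],[0,0,5.1]]
    - [0,[-2.89,1.69,0.02],[0,0,5.1]]
    - [0,[-2.73,1.94,0.02],[0,0,5.1]]
    - [0,[-2.54,2.17,0.02],[0,0,5.1]]
    - [0,[-2.34,2.39,0.02],[0,0,5.1]]

```text
t: 1.77
eef_pos: [397.8, -133.9, 201.3]
tool_rot: [-180.0, -0.0, 55.5]
contact_force: [0.8, 0.4, 0.4]
width: 1.001
grip_force: 0.0
```

Request:
arm_command:
  deltas:
    - [0,[-2.12,2.59,0.02],[0,0,5.1]]
    - [0,[-1.87,2.77,0.01],[0,0,5.1]]
    - [0,[-1.63,2.92,0.02],[0,0,5.1]]
    - [0,[-1.36,3.06,0.02],[0,0,5.1]]
    - [0,[-1.08,3.16,0.02],[0,0,5.1]]
    - [0,[-0.8,3.25,0.02],[0,0,5.1]]
    - [0,[-0.5,3.31,0.02],[0,0,5.1]]
    - [0,[-0.21,3.34,0.01],[0,0,5.1]]
    - [0,[0.09,3.34,0.02],[0,0,5.1]]
    - [0,[0.38,3.33,0.02],[0,0,5.1]]

```text
t: 2.6
eef_pos: [493.0, -454.4, 198.9]
tool_rot: [-179.9, 0.0, 4.5]
contact_force: [-0.1, -0.3, 0.2]
width: 1.002
grip_force: 0.0
```

Run:
```python
from h import *
np.set_printoptions(precision=1,suppress=True)
d=grab('wrist','w1'); w=world(d); s=sense(); print(s['t'],s['eef_pos'],s['tool_rot'],s['qpos'],s['contact_force'])
z=w[...,2]
for a,b in [(70,85),(42,52)]:
    m=(z>a)&(z<b)&(abs(w[...,0]-493)<70)&(abs(w[...,1]+453)<60)
    n,l,st,c=cv2.connectedComponentsWithStats(m.astype(np.uint8)); k=1+np.argmax(st[1:,4]); p=w[l==k]
    print(len(p),cv2.minAreaRect(p[:,:2].astype(np.float32)),p.mean(0))
```

```text
2.65 [ 493.2 -460.3  195.6] [179.9   0.1   4.1] [-47.8  21.3  60.   -0.1  98.7  38.1] [ 0.1 -3.8 -1.2]
1908 ((494.00640869140625, -456.7564392089844), (49.58002853393555, 25.717363357543945), 4.777561187744141) [ 494.7 -456.8   75.6]
4343 ((493.6566162109375, -456.8370666503906), (85.75978088378906, 60.12022018432617), 4.550920486450195) [ 498.2 -456.5   45.9]
```

View pics/w1.png

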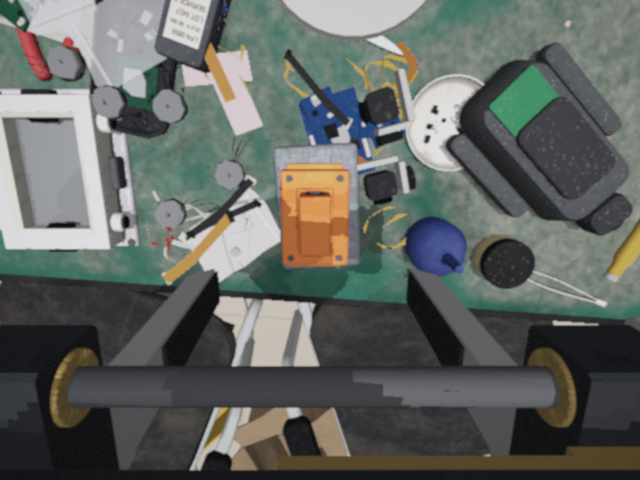

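The wrist view shows the cover at (315,215), straight ahead of the fingers. The arm was still settling, so I'll go lower and measure again.

Request:
arm_command:
  deltas:
    - [0,[0,0,1.0],[0,0,0]]
    - [0,[0,0,1.5],[0,0,0]]
    - [0,[0,0,1.5],[0,0,0]]
    - [0,[0,0,1.5],[0,0,0]]
    - [0,[0,0,1.0],[0,0,0]]
    - [0,[0,0,0.5],[0,0,0]]
    - [0,[0,0,0],[0,0,0]]
    - [0,[0,0,0],[0,0,0]]
    - [0,[0,0,0],[0,0,0]]
    - [0,[0,0,0],[0,0,0]]

```text
t: 3.48
eef_pos: [493.5, -453.5, 131.5]
tool_rot: [179.9, -0.1, 4.8]
contact_force: [-0.7, 0.1, -0.2]
width: 0.997
grip_force: 0.0
```

```bash
cat > meas.py <<'E'
from h import *
np.set_printoptions(precision=1,suppress=True)
def meas(d,a,b,c,r):
    w=world(d); z=w[...,2]
    m=(z>a)&(z<b)&(abs(w[...,0]-c[0])<r)&(abs(w[...,1]-c[1])<r)
    n,l,st,_=cv2.connectedComponentsWithStats(m.astype(np.uint8)); k=1+np.argmax(st[1:,4]); p=w[l==k]
    print((a,b),len(p),*[np.round(v,1) for v in cv2.minAreaRect(p[:,:2].astype(np.float32))],p.mean(0))
def st():
    s=sense(); print(s['t'],s['eef_pos'],s['tool_rot'],s['contact_force'],s['width'],s['grip_force'])
E
python3 - <<'E'
from meas import *
d=grab('wrist','w2'); st()
meas(d,70,85,(493,-455),70);meas(d,42,52,(493,-455),70)
meas(d,37,46,(514,-217),100);meas(d,15,28,(513,-216),60)
E
```

```text
3.5333 [ 493.4 -453.4  131.3] [179.9  -0.1   4.8] [-0.4 -0.5 -0.4] 1.0013643575154567 0.0
(70, 85) 3010 [ 493.8 -456.9] [50.1 26. ] 4.3 [ 495.  -456.7   75.5]
(42, 52) 6337 [ 493.6 -456.9] [86.1 60.1] 4.6 [ 500.  -456.2   45.9]
(37, 46) 6002 [ 515.2 -243.9] [133.5  48.3] 4.3 [ 513.1 -256.3   41.2]
(15, 28) 3485 [ 512.8 -223.5] [98.4 32. ] 5.0 [ 507.8 -227.8   21.8]
```

Request:
arm_command:
  deltas:
    - [0,[0,0.28,0.5],[0,0,0]]
    - [0,[0,0,1.5],[0,0,0]]
    - [0,[0,0,1.7],[0,0,0]]
    - [0,[0,0,1.7],[0,0,0]]
    - [0,[0,0,1.3],[0,0,0]]
    - [0,[0,0,0.8],[0,0,0]]
    - [0,[0,0,0.5],[0,0,0]]
    - [0,[0,0,0.1],[0,0,0]]
    - [60,[0,0,0],[0,0,0]]
    - [100,[0,0,0],[0,0,0]]

```text
t: 4.37
eef_pos: [493.8, -456.4, 50.1]
tool_rot: [179.9, -0.1, 4.8]
contact_force: [0.8, 0.1, 0.6]
width: 0.895
grip_force: 0.0
```

Request:
arm_command:
  deltas:
    - [140,[0,0,0],[0,0,0]]
    - [180,[0,0,0],[0,0,0]]
    - [220,[0,0,0],[0,0,0]]
    - [255,[0,0,0],[0,0,0]]
    - [255,[0,0,0],[0,0,0]]
    - [255,[0,0,0],[0,0,0]]
    - [255,[0,0,0],[0,0,0]]
    - [255,[0,0,0],[0,0,0]]
    - [255,[0,0,0],[0,0,0]]
    - [255,[0,0,0],[0,0,0]]

```text
t: 5.2
eef_pos: [493.2, -455.8, 48.9]
tool_rot: [-180.0, -0.0, 4.8]
contact_force: [0.4, 0.7, -1.0]
width: 0.274
grip_force: 25.0
```

Request:
arm_command:
  deltas:
    - [255,[0,0,-0.6],[0,0,0]]
    - [255,[0,0,-1.4],[0,0,0]]
    - [255,[0,0,-2.0],[0,0,0]]
    - [255,[0,-1.0,-2.0],[0,0,0]]
    - [255,[0,-2.5,-1.5],[0,0,0]]
    - [255,[0,-3.0,-0.5],[0,0,0]]
    - [255,[0,-2.5,0],[0,0,0]]
    - [255,[0,-1.5,0],[0,0,0]]
    - [255,[0,-1.0,0],[0,0,0]]
    - [255,[0,0,0],[0,0,0]]

```text
t: 6.03
eef_pos: [483.7, -339.4, 129.4]
tool_rot: [-180.0, -0.0, 4.9]
contact_force: [0.4, 0.3, -1.8]
width: 0.274
grip_force: 25.0
```

Request:
arm_command:
  deltas:
    - [255,[0,0,0],[0,0,0]]
    - [255,[0,0,0],[0,0,0]]
    - [255,[0,0,0],[0,0,0]]
    - [255,[0,0,0],[0,0,0]]
    - [255,[0,0,0],[0,0,0]]
    - [255,[0,0,0],[0,0,0]]
    - [255,[0,0,0],[0,0,0]]
    - [255,[0,0,0],[0,0,0]]
    - [255,[0,0,0],[0,0,0]]
    - [255,[0,0,0],[0,0,0]]

```text
t: 6.87
eef_pos: [483.7, -341.2, 129.0]
tool_rot: [-180.0, -0.0, 4.8]
contact_force: [-0.1, -0.3, -0.6]
width: 0.274
grip_force: 25.0
```

Run:
```python
from meas import *
d=grab('wrist','w3'); st()
meas(d,15,28,(513,-216),60);meas(d,38,46,(513,-216),85)
w=world(d); z=w[...,2]; e=sense()['eef_pos']
meas(d,e[2]+15,e[2]+35,e,60); meas(d,e[2]-10,e[2]+8,e,60)
```

```text
6.9167 [ 483.6 -341.2  129. ] [-180.    -0.     4.8] [ 0.2 -0.4 -1.1] 0.2794790392848563 24.99894082546234
(15, 28) 10483 [ 512.4 -216.5] [98.5 59.5] 4.4 [ 513.6 -214.5   22. ]
(38, 46) 14218 [ 512.8 -219. ] [134.2  96.9] 4.6 [ 518.6 -218.4   41.3]
(np.float64(144.00294604699397), np.float64(164.00294604699397)) 7844 [ 485.1 -339.4] [46.7 54.6] 73.5 [ 488.  -342.   155.2]
(np.float64(119.00294604699397), np.float64(137.00294604699397)) 7322 [ 504.4 -340.6] [45.6 60.2] 4.8 [ 511.7 -340.   126.2]
```

View pics/w3.png

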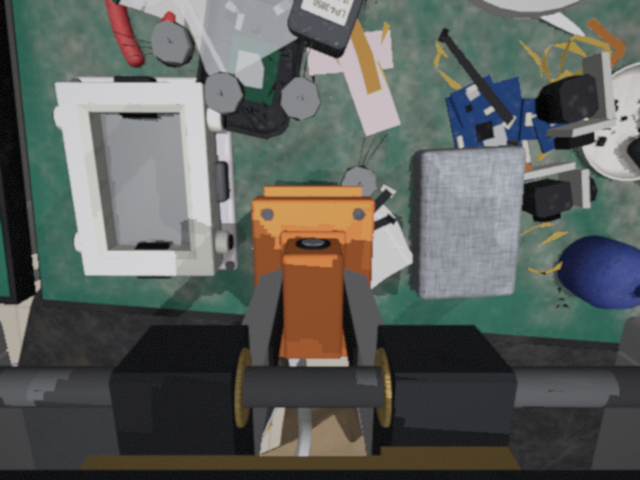

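The wrist view shows the cover held level at (315,250) and the recess at (150,180), free of anything. I'll take the recess edges from depth profiles.

Run:
```python
from meas import *
for f in ['w3','top']:
    d=load(f); w=world(d); a=np.radians(4.6); c=np.array([513,-217.])
    q=w[...,:2]-c; X=q@[np.cos(a),np.sin(a)]; Y=q@[-np.sin(a),np.cos(a)]; Z=w[...,2]
    for A,B,L,h in [(X,Y,(15,45),35),(Y,X,(18,30),53)]:
        for sg in (-1,1):
            r=[]
            for k in np.arange(-8,6,1.):
                lim=(abs(A)<15) if h==35 else (abs(A)<30)&(abs(A)>15)
                m=lim&(sg*B>h+k)&(sg*B<=h+k+1)
                r.append((h+k+.5,round(float(np.nanmedian(Z[m])),1) if m.sum() else None))
            print(f,'Y' if h==35 else 'X',sg,r)
```

```text
w3 Y -1 [(np.float64(27.5), 21.7), (np.float64(28.5), None), (np.float64(29.5), None), (np.float64(30.5), None), (np.float64(31.5), None), (np.float64(32.5), 37.2), (np.float64(33.5), 38.5), (np.float64(34.5), 39.3), (np.float64(35.5), 40.3), (np.float64(36.5), 41.5), (np.float64(37.5), 41.6), (np.float64(38.5), 41.5), (np.float64(39.5), 41.7), (np.float64(40.5), 41.7)]
w3 Y 1 [(np.float64(27.5), 21.8), (np.float64(28.5), 28.3), (np.float64(29.5), 31.3), (np.float64(30.5), 38.9), (np.float64(31.5), 40.0), (np.float64(32.5), 41.1), (np.float64(33.5), 41.5), (np.float64(34.5), 41.7), (np.float64(35.5), 41.8), (np.float64(36.5), 41.5), (np.float64(37.5), 41.8), (np.float64(38.5), 41.7), (np.float64(39.5), 41.7), (np.float64(40.5), 41.7)]
w3 X -1 [(np.float64(45.5), 21.9), (np.float64(46.5), 22.4), (np.float64(47.5), 22.0), (np.float64(48.5), 22.3), (np.float64(49.5), 31.1), (np.float64(50.5), 38.7), (np.float64(51.5), 39.8), (np.float64(52.5), 41.0), (np.float64(53.5), 41.2), (np.float64(54.5), 41.6), (np.float64(55.5), 41.7), (np.float64(56.5), 41.5), (np.float64(57.5), 41.6), (np.floa
[... 1183 characters left out ...]
4(46.5), 24.3), (np.float64(47.5), 23.6), (np.float64(48.5), 23.8), (np.float64(49.5), 40.2), (np.float64(50.5), 40.9), (np.float64(51.5), 40.5), (np.float64(52.5), 42.6), (np.float64(53.5), 43.3), (np.float64(54.5), 43.4), (np.float64(55.5), 41.5), (np.float64(56.5), 42.5), (np.float64(57.5), 42.6), (np.float64(58.5), 43.9)]
top X 1 [(np.float64(45.5), 23.7), (np.float64(46.5), 22.3), (np.float64(47.5), 25.4), (np.float64(48.5), 31.1), (np.float64(49.5), 37.7), (np.float64(50.5), 42.5), (np.float64(51.5), 41.3), (np.float64(52.5), 42.7), (np.float64(53.5), 42.5), (np.float64(54.5), 44.1), (np.float64(55.5), 43.5), (np.float64(56.5), 44.4), (np.float64(57.5), 42.5), (np.float64(58.5), 43.5)]
```

Request:
arm_command:
  deltas:
    - [255,[0.4,-1.0,0],[0,0,0]]
    - [255,[0.7,-2.2,0],[0,0,0]]
    - [255,[0.8,-2.6,0],[0,0,0]]
    - [255,[0.8,-2.6,0],[0,0,0]]
    - [255,[0.6,-1.8,0],[0,0,0]]
    - [255,[0.4,-1.2,0],[0,0,0]]
    - [255,[0.22,-0.63,0],[0,0,0]]
    - [255,[0,0,0],[0,0,0]]
    - [255,[0,0,0],[0,0,0]]
    - [255,[0,0,0],[0,0,0]]

```text
t: 7.75
eef_pos: [512.5, -219.0, 128.9]
tool_rot: [180.0, 0.0, 4.7]
contact_force: [-0.4, -0.0, -1.0]
width: 0.275
grip_force: 25.0
```

Request:
arm_command:
  deltas:
    - [255,[0,0,0.5],[0,0,0]]
    - [255,[0,0,1.0],[0,0,0]]
    - [255,[0,0,1.5],[0,0,0]]
    - [255,[0,0,1.0],[0,0,0]]
    - [255,[0,0,0.5],[0,0,0]]
    - [255,[0,0,0.2],[0,0,0]]
    - [255,[0,0,0],[0,0,0]]
    - [255,[0,0,0],[0,0,0]]
    - [255,[0,0,0],[0,0,0]]
    - [255,[0,0,0],[0,0,0]]

```text
t: 8.58
eef_pos: [513.2, -218.3, 82.8]
tool_rot: [180.0, -0.1, 4.8]
contact_force: [0.4, 0.1, -0.4]
width: 0.275
grip_force: 25.0
```

Request:
arm_command:
  deltas:
    - [255,[-0.04,0,0.4],[0,0,0]]
    - [255,[0,0,0.7],[0,0,0]]
    - [255,[0,0,0.6],[0,0,0]]
    - [255,[0,0,0.3],[0,0,0]]
    - [255,[0,0,0.2],[0,0,0]]
    - [255,[0,0,0.2],[0,0,0]]
    - [255,[0,0,0.1],[0,0,0]]
    - [255,[0,0,0],[0,0,0]]
    - [255,[0,0,0],[0,0,0]]
    - [255,[0,0,0],[0,0,0]]

```text
t: 9.42
eef_pos: [512.5, -218.2, 57.3]
tool_rot: [180.0, -0.0, 4.8]
contact_force: [-0.1, 0.0, -1.1]
width: 0.274
grip_force: 25.0
```

Run:
```python
from meas import *
d=grab('wrist','w4'); st()
w=world(d);im=d['image']
cv2.imwrite('pics/w4c.png',cv2.resize(im[60:360,120:520,::-1],(800,600)))
```

```text
9.4667 [ 512.5 -218.2   57.3] [180.   -0.    4.8] [-0.4  0.2 -1.2] 0.2731280891184924 24.998838901519775
```

View pics/w4c.png

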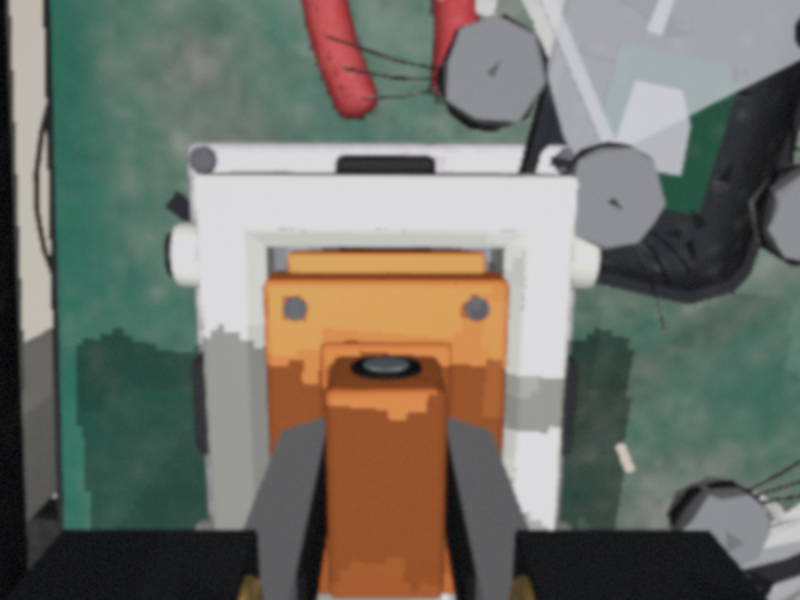

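The crop shows the cover entering the recess squarely, with even gaps left at x≈255 and right at x≈515. I'll lower it gently.

Request:
arm_command:
  deltas:
    - [255,[0,0,0.1],[0,0,0]]
    - [255,[0,0,0.1],[0,0,0]]
    - [255,[0,0,0.1],[0,0,0]]
    - [255,[0,0,0.04],[0,0,0]]
    - [255,[0,0,0],[0,0,0]]
    - [255,[0,0,0],[0,0,0]]
    - [255,[0,0,0],[0,0,0]]
    - [255,[0,0,0],[0,0,0]]
    - [255,[0,0,0],[0,0,0]]
    - [255,[0,0,0],[0,0,0]]

```text
t: 10.3
eef_pos: [512.3, -218.1, 53.6]
tool_rot: [-180.0, -0.0, 4.8]
contact_force: [-0.3, 0.8, -1.0]
width: 0.277
grip_force: 25.0
```

Request:
arm_command:
  deltas:
    - [180,[0,0,0],[0,0,0]]
    - [175,[0,0,0],[0,0,0]]
    - [160,[0,0,0],[0,0,0]]
    - [140,[0,0,0],[0,0,0]]
    - [110,[0,0,0],[0,0,0]]
    - [90,[0,0,0],[0,0,0]]
    - [90,[0,0,0],[0,0,0]]
    - [90,[0,0,-0.5],[0,0,0]]
    - [90,[0,0,-1.5],[0,0,0]]
    - [90,[0,0,-3],[0,0,0]]

```text
t: 11.13
eef_pos: [509.7, -216.7, 100.1]
tool_rot: [-179.7, 0.4, 4.8]
contact_force: [-0.0, 0.2, 0.0]
width: 0.645
grip_force: 0.0
```

Request:
arm_command:
  deltas:
    - [90,[0,0,-3],[0,0,0]]
    - [90,[0,0,-3],[0,0,0]]
    - [90,[0,0,-2.5],[0,0,0]]
    - [90,[0,-1.5,-1],[0,0,0]]
    - [90,[0,-2,0],[0,0,0]]
    - [90,[0,-1.5,0],[0,0,0]]
    - [90,[0,-1,0],[0,0,0]]
    - [90,[0,0,0],[0,0,0]]
    - [90,[0,0,0],[0,0,0]]
    - [90,[0,0,0],[0,0,0]]

```text
t: 11.97
eef_pos: [507.0, -158.4, 197.6]
tool_rot: [-180.0, 0.1, 4.8]
contact_force: [0.2, -0.1, -0.7]
width: 0.647
grip_force: 0.0
```

```bash
cat >> meas.py <<'E'
def cov(d):
    w=world(d); c=np.array([513,-218.]);
    m=(w[...,2]>82-20)&(w[...,2]<95)&(np.hypot(*(w[...,:2]-c).transpose(2,0,1))<45)
    p=w[m]; A=np.c_[p[:,:2]-c,np.ones(len(p))]
    r,*_=np.linalg.lstsq(A,p[:,2],rcond=None); print('turret top',len(p),np.median(p[:,2]),'slopes',r.round(3));
E
python3 - <<'E'
from meas import *
d=grab('wrist','w5'); st(); cov(d)
meas(d,74,90,(513,-218),60); meas(d,44,56,(513,-218),60)
meas(d,25,36,(533,22),60); meas(d,100,125,(533,22),40); meas(d,54,112,(533,22),40)
t=grab('top','top2'); cov(t);meas(t,74,90,(513,-218),60)
E
```

```text
12.0167 [ 507.  -158.6  197.8] [-180.     0.1    4.8] [ 0.1 -0.5 -0.1] 0.6465467090343877 0.0
turret top 2216 78.74772541240571 slopes [-0.  -0.1 77.9]
(74, 90) 1993 [ 513.2 -219.1] [49.6 26.4] 4.3 [ 514.1 -218.5   78.8]
(44, 56) 4263 [ 512.9 -219.2] [85.3 60.4] 4.8 [ 517.5 -215.9   49.1]
(25, 36) 6356 [535.7  23.5] [ 99.  119.3] 74.0 [536.8  13.9  29.9]
(100, 125) 1871 [534.9  20.6] [29.7 29.9] 19.2 [536.2  17.1 113.2]
(54, 112) 1692 [537.4  13.8] [30.3 16.2] 18.1 [538.   10.3  86.2]
turret top 142 80.53271402882996 slopes [ 0.3  0.1 84. ]
(74, 90) 126 [ 498.  -217.6] [21.2 26.6] 2.2 [ 496.2 -216.9   80.5]
```

View pics/w5.png

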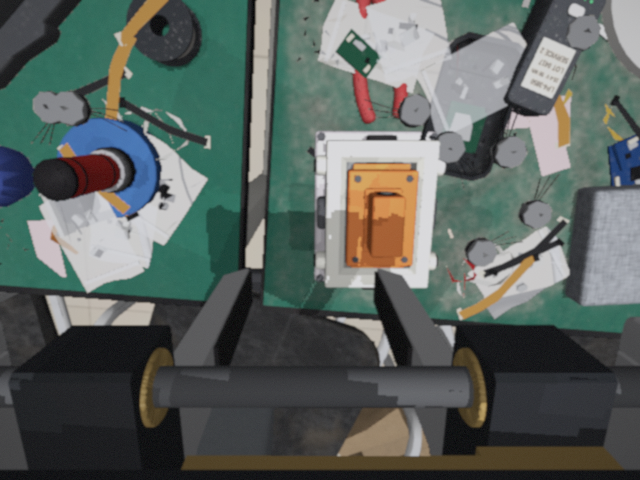

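The wrist view shows the cover sitting proud and level in the hull at (380,215). The pusher is on its stand at (90,175), with the stand disc around it.

Request:
arm_command:
  deltas:
    - [90,[0.4,-1.5,0],[0,0,0]]
    - [90,[0.6,-2.5,0],[0,0,0]]
    - [90,[0.6,-3.2,0],[0,0,0]]
    - [90,[0.7,-3.2,0],[0,0,0]]
    - [90,[0.7,-3.0,0],[0,0,0]]
    - [90,[0.6,-2.3,0],[0,0,0]]
    - [90,[0.4,-1.4,0],[0,0,0]]
    - [90,[0.2,-0.61,0],[0,0,0]]
    - [90,[0,0,0],[0,0,0]]
    - [90,[0,0,0],[0,0,0]]
  grip_force: 50

```text
t: 12.9
eef_pos: [534.4, 20.9, 198.3]
tool_rot: [180.0, 0.0, 4.8]
contact_force: [-0.1, 0.0, -0.0]
width: 0.648
grip_force: 0.0
```

Request:
arm_command:
  deltas:
    - [90,[0,0,0.8],[0,0,0]]
    - [90,[0,0,1.5],[0,0,0]]
    - [90,[0,0,2],[0,0,0]]
    - [90,[0,0,1],[0,0,0]]
    - [90,[0,0,0.5],[0,0,0]]
    - [90,[0,0,0],[0,0,0]]
    - [90,[0,0,0],[0,0,0]]
    - [90,[0,0,0],[0,0,0]]
    - [90,[0,0,0],[0,0,0]]
    - [90,[0,0,0],[0,0,0]]

```text
t: 13.73
eef_pos: [535.0, 21.6, 141.7]
tool_rot: [180.0, -0.1, 4.8]
contact_force: [0.9, 0.1, 1.1]
width: 0.651
grip_force: 0.0
```

Run:
```python
from meas import *
d=grab('wrist','w6'); st()
meas(d,105,125,(533,22),40); meas(d,60,112,(533,22),30)
for f in ['w5','w6','top']:
    d=load(f); w=world(d); h=cv2.cvtColor(d['image'],cv2.COLOR_RGB2HSV)
    m=(h[...,0]>95)&(h[...,0]<125)&(h[...,1]>100)&(w[...,2]>24)&(w[...,2]<37)&(np.hypot(w[...,0]-533,w[...,1]-22)<70)
    p=w[m][:,:2].astype(np.float32); print(f,len(p),cv2.minEnclosingCircle(p),np.percentile(p,[1,99],axis=0))
```

```text
13.7833 [534.9  21.7 141.4] [180.   -0.1   4.8] [-0.1 -0.2 -0.3] 0.6489914186987457 0.0
(105, 125) 2083 [535.   21.6] [29.3 29.7] 36.0 [536.9  21.7 115. ]
(60, 112) 927 [543.2  22.4] [13.9 29.9] 5.2 [546.7  22.4  89.4]
w5 3789 ((534.5342407226562, 28.249265670776367), 45.1569709777832) [[496.1 -15.5]
 [576.6  63.5]]
w6 4617 ((533.4019775390625, 29.116891860961914), 45.46266174316406) [[510.8 -13.1]
 [576.5  71.6]]
top 693 ((532.8905639648438, 31.80379867553711), 45.6453742980957) [[495.3 -12.2]
 [575.1  74.1]]
```

Request:
arm_command:
  deltas:
    - [90,[0,0,0.8],[0,0,0]]
    - [90,[0,0,1.5],[0,0,0]]
    - [90,[0,0,2],[0,0,0]]
    - [90,[0,0,2],[0,0,0]]
    - [90,[0,0,1.0],[0,0,0]]
    - [90,[0,0,0.5],[0,0,0]]
    - [90,[0,0,0.2],[0,0,0]]
    - [120,[0,0,0],[0,0,0]]
    - [150,[0,0,0],[0,0,0]]
    - [165,[0,0,0],[0,0,0]]

```text
t: 14.62
eef_pos: [535.4, 21.6, 61.9]
tool_rot: [180.0, -0.1, 4.8]
contact_force: [-0.1, -0.6, -0.4]
width: 0.468
grip_force: 0.0
```

Request:
arm_command:
  deltas:
    - [180,[0,0,0],[0,0,0]]
    - [200,[0,0,0],[0,0,0]]
    - [220,[0,0,0],[0,0,0]]
    - [255,[0,0,0],[0,0,0]]
    - [255,[0,0,0],[0,0,0]]
    - [255,[0,0,0],[0,0,0]]
    - [255,[0,0,0],[0,0,0]]
    - [255,[0,0,0],[0,0,0]]
    - [255,[0,0,0],[0,0,0]]
    - [255,[0,0,0],[0,0,0]]

```text
t: 15.45
eef_pos: [534.9, 21.8, 61.3]
tool_rot: [-180.0, -0.1, 4.8]
contact_force: [-0.9, 1.7, 6.1]
width: 0.311
grip_force: 50.0
```

Request:
arm_command:
  deltas:
    - [255,[0,0,-0.6],[0,0,0]]
    - [255,[0,0,-1.4],[0,0,0]]
    - [255,[0,0,-2.4],[0,0,0]]
    - [255,[0,0,-2.4],[0,0,0]]
    - [255,[0,0,-2.0],[0,0,0]]
    - [255,[0,0,-1.2],[0,0,0]]
    - [255,[0,0,0],[0,0,0]]
    - [255,[0,0,0],[0,0,0]]
    - [255,[0,0,0],[0,0,0]]
    - [255,[0,0,0],[0,0,0]]

```text
t: 16.28
eef_pos: [533.1, 21.6, 158.2]
tool_rot: [-180.0, 0.2, 4.8]
contact_force: [-0.3, -0.0, -2.1]
width: 0.31
grip_force: 50.0
```

Run:
```python
from meas import *
d=grab('wrist','w7'); st()
cv2.imwrite('pics/w7c.png',cv2.resize(d['image'][150:450,120:520,::-1],(800,600)))
```

```text
16.3333 [533.3  21.7 158.5] [-180.     0.2    4.8] [ 0.8  0.4 -1.7] 0.3133303381900996 49.997098445892334
```

View pics/w7c.png

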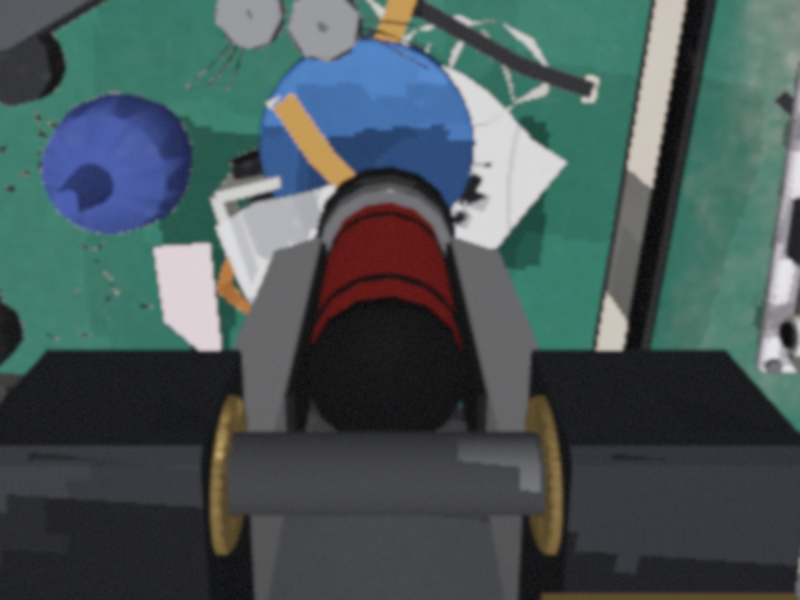

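The crop shows the pusher held upright between the pads, with the collar at (385,195). The stand beyond it is empty.

Request:
arm_command:
  deltas:
    - [255,[-0.2,1.0,0],[0,0,0]]
    - [255,[-0.4,2.3,0],[0,0,0]]
    - [255,[-0.6,3.3,0],[0,0,0]]
    - [255,[-0.6,3.5,0],[0,0,0]]
    - [255,[-0.6,3.6,0],[0,0,0]]
    - [255,[-0.6,3.5,0],[0,0,0]]
    - [255,[-0.5,3.0,0],[0,0,0]]
    - [255,[-0.4,2.0,0],[0,0,0]]
    - [255,[-0.2,1.2,0],[0,0,0]]
    - [255,[0,0.32,0],[0,0,0]]

```text
t: 17.17
eef_pos: [512.4, -220.4, 159.8]
tool_rot: [-180.0, 0.1, 4.6]
contact_force: [-0.2, 0.1, -1.4]
width: 0.311
grip_force: 50.0
```

Request:
arm_command:
  deltas:
    - [255,[0,0,0.5],[0,0,0]]
    - [255,[0,0,1.0],[0,0,0]]
    - [255,[0,0,1.0],[0,0,0]]
    - [255,[0,0,0.8],[0,0,0]]
    - [255,[0,0,0.5],[0,0,0]]
    - [255,[0,0,0.2],[0,0,0]]
    - [255,[0,0,0],[0,0,0]]
    - [255,[0,0,0],[0,0,0]]
    - [255,[0,0,0],[0,0,0]]
    - [255,[0,0,0],[0,0,0]]

```text
t: 18.0
eef_pos: [513.7, -218.3, 121.3]
tool_rot: [180.0, -0.1, 4.8]
contact_force: [-0.1, 0.3, -1.5]
width: 0.314
grip_force: 50.0
```

Request:
arm_command:
  deltas:
    - [255,[-0.1,0,0.3],[0,0,0]]
    - [255,[0,0,0.3],[0,0,0]]
    - [255,[0,0,0.2],[0,0,0]]
    - [255,[0,0,0.1],[0,0,0]]
    - [255,[0,0,0.1],[0,0,0]]
    - [255,[0,0,0.1],[0,0,0]]
    - [255,[0,0,0.1],[0,0,0]]
    - [255,[0,0,0],[0,0,0]]
    - [255,[0,0,0],[0,0,0]]
    - [255,[0,0,0],[0,0,0]]

```text
t: 18.83
eef_pos: [512.5, -218.4, 109.4]
tool_rot: [180.0, -0.1, 4.8]
contact_force: [-1.8, 0.8, 4.3]
width: 0.314
grip_force: 50.0
```

In contact, with about 6 N on the turret. I'll press on slowly.

Request:
arm_command:
  deltas:
    - [255,[0,0,0.1],[0,0,0]]
    - [255,[0,0,0.1],[0,0,0]]
    - [255,[0,0,0.1],[0,0,0]]
    - [255,[0,0,0.1],[0,0,0]]
    - [255,[0,0,0.1],[0,0,0]]
    - [255,[0,0,0.1],[0,0,0]]
    - [255,[0,0,0],[0,0,0]]
    - [255,[0,0,0],[0,0,0]]
    - [255,[0,0,0],[0,0,0]]
    - [255,[0,0,0],[0,0,0]]

```text
t: 19.67
eef_pos: [511.8, -218.0, 101.5]
tool_rot: [-179.9, 0.1, 4.8]
contact_force: [-0.0, -0.3, -1.1]
width: 0.314
grip_force: 50.0
```

Request:
arm_command:
  deltas:
    - [255,[0,0,0.1],[0,0,0]]
    - [255,[0,0,0.1],[0,0,0]]
    - [255,[0,0,0.1],[0,0,0]]
    - [255,[0,0,0.1],[0,0,0]]
    - [255,[0,0,0],[0,0,0]]
    - [255,[0,0,0],[0,0,0]]
    - [255,[0,0,0],[0,0,0]]
    - [255,[0,0,0],[0,0,0]]
    - [255,[0,0,0],[0,0,0]]
    - [255,[0,0,0],[0,0,0]]

```text
t: 20.5
eef_pos: [512.2, -218.2, 99.4]
tool_rot: [180.0, -0.0, 4.8]
contact_force: [-3.2, 2.0, 5.1]
width: 0.314
grip_force: 50.0
```

Request:
arm_command:
  deltas:
    - [255,[0,0,0.1],[0,0,0]]
    - [255,[0,0,0.1],[0,0,0]]
    - [255,[0,0,0],[0,0,0]]
    - [255,[0,0,0],[0,0,0]]
    - [255,[0,0,0],[0,0,0]]
    - [255,[0,0,0],[0,0,0]]
    - [255,[0,0,0],[0,0,0]]
    - [255,[0,0,0],[0,0,0]]
    - [255,[0,0,0],[0,0,0]]
    - [255,[0,0,0],[0,0,0]]

```text
t: 21.33
eef_pos: [512.3, -218.1, 99.3]
tool_rot: [180.0, -0.1, 4.8]
contact_force: [-5.5, 3.0, 11.6]
width: 0.315
grip_force: 50.0
```

Request:
arm_command:
  deltas:
    - [255,[0,0,-0.5],[0,0,0]]
    - [255,[0,0,-1.0],[0,0,0]]
    - [255,[0,0,-1.8],[0,0,0]]
    - [255,[0,-1.0,-1.5],[0,0,0]]
    - [255,[0,-2,-0.9],[0,0,0]]
    - [255,[0,-2,0],[0,0,0]]
    - [255,[0,-1,0],[0,0,0]]
    - [255,[0,0,0],[0,0,0]]
    - [255,[0,0,0],[0,0,0]]
    - [255,[0,0,0],[0,0,0]]

```text
t: 22.17
eef_pos: [507.1, -159.1, 152.8]
tool_rot: [180.0, 0.1, 4.8]
contact_force: [-0.3, -1.0, -1.6]
width: 0.311
grip_force: 50.0
```

Run:
```python
from meas import *
d=grab('wrist','w8'); st()
meas(d,60,90,(513,-218),60); meas(d,30,41,(513,-218),48)
cv2.imwrite('pics/w8c.png',cv2.resize(d['image'][80:380,220:620,::-1],(800,600)))
```

```text
22.2167 [ 507.1 -159.2  152.9] [-180.     0.1    4.7] [-0.9  0.  -1.5] 0.31689650832932564 49.996665716171265
(60, 90) 2580 [ 514.2 -219.5] [51.4 26.3] 4.2 [ 515.2 -218.7   67.3]
(30, 41) 5809 [ 510.7 -222.6] [96.5 65.7] 4.5 [ 518.4 -221.3   37.7]
```

View pics/w8c.png

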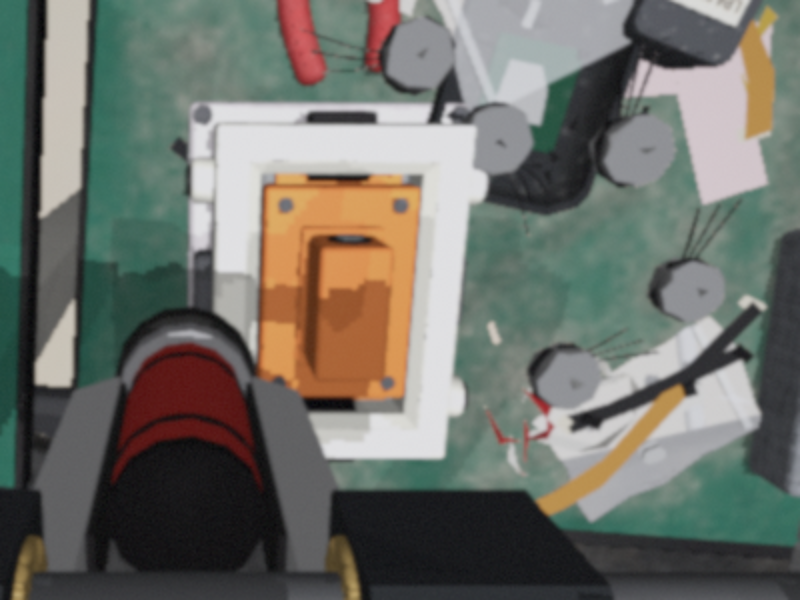

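The crop shows the cover home: turret top at about 67–68 mm, with the black catch noses over both tongues at (350,178) and (330,405). Next I'll take the pusher back to its stand.

Request:
arm_command:
  deltas:
    - [255,[0.3,-1.0,0],[0,0,0]]
    - [255,[0.5,-2.3,0],[0,0,0]]
    - [255,[0.7,-3.0,0],[0,0,0]]
    - [255,[0.7,-3.2,0],[0,0,0]]
    - [255,[0.7,-3.1,0],[0,0,0]]
    - [255,[0.6,-2.6,0],[0,0,0]]
    - [255,[0.4,-1.8,0],[0,0,0]]
    - [255,[0.2,-1.0,0],[0,0,0]]
    - [255,[0.1,-0.41,0],[0,0,0]]
    - [255,[0,0,0],[0,0,0]]

```text
t: 23.05
eef_pos: [533.9, 28.9, 153.4]
tool_rot: [180.0, 0.0, 4.8]
contact_force: [0.3, -0.3, -2.3]
width: 0.311
grip_force: 50.0
```

Request:
arm_command:
  deltas:
    - [255,[0,0,0.6],[0,0,0]]
    - [255,[0,0,1.4],[0,0,0]]
    - [255,[0,0,2.0],[0,0,0]]
    - [255,[0,0,2.0],[0,0,0]]
    - [255,[0,0,1.2],[0,0,0]]
    - [255,[0,0,0.6],[0,0,0]]
    - [255,[0,0,0.4],[0,0,0]]
    - [255,[0,0,0.2],[0,0,0]]
    - [255,[0,0,0],[0,0,0]]
    - [255,[0,0,0],[0,0,0]]

```text
t: 23.88
eef_pos: [534.6, 28.4, 70.7]
tool_rot: [180.0, -0.1, 4.8]
contact_force: [0.2, 0.5, -1.0]
width: 0.313
grip_force: 50.0
```

Request:
arm_command:
  deltas:
    - [255,[0,0,0.3],[0,0,0]]
    - [255,[0,0,0.3],[0,0,0]]
    - [255,[0,0,0.1],[0,0,0]]
    - [255,[0,0,0.1],[0,0,0]]
    - [255,[0,0,0.1],[0,0,0]]
    - [255,[0,0,0.05],[0,0,0]]
    - [255,[0,0,0],[0,0,0]]
    - [255,[0,0,0],[0,0,0]]
    - [255,[0,0,0],[0,0,0]]
    - [255,[0,0,0],[0,0,0]]

```text
t: 24.72
eef_pos: [533.8, 28.6, 61.4]
tool_rot: [-180.0, -0.0, 4.8]
contact_force: [-3.8, -0.1, 5.6]
width: 0.316
grip_force: 50.0
```

Standing on the stand, with contact force felt. I'll release and rise straight up.

Request:
arm_command:
  deltas:
    - [175,[0,0,0],[0,0,0]]
    - [165,[0,0,0],[0,0,0]]
    - [150,[0,0,0],[0,0,0]]
    - [120,[0,0,0],[0,0,0]]
    - [90,[0,0,0],[0,0,0]]
    - [90,[0,0,0],[0,0,0]]
    - [90,[0,0,0],[0,0,0]]
    - [90,[0,0,-0.5],[0,0,0]]
    - [90,[0,0,-1.5],[0,0,0]]
    - [90,[0,0,-2.5],[0,0,0]]

```text
t: 25.55
eef_pos: [531.6, 28.6, 102.8]
tool_rot: [-179.9, 0.4, 4.8]
contact_force: [0.5, -0.2, 1.5]
width: 0.649
grip_force: 0.0
```

Request:
arm_command:
  deltas:
    - [90,[0,0,-3],[0,0,0]]
    - [90,[0,0,-3],[0,0,0]]
    - [90,[0,0,-2],[0,0,0]]
    - [90,[0,0,-1.5],[0,0,0]]
    - [90,[0,0,-0.5],[0,0,0]]
    - [90,[0,0,0],[0,0,0]]
    - [90,[0,0,0],[0,0,0]]
    - [90,[0,0,0],[0,0,0]]
    - [90,[0,0,0],[0,0,0]]
    - [90,[0,0,0],[0,0,0]]

```text
t: 26.38
eef_pos: [533.2, 28.5, 203.6]
tool_rot: [-180.0, 0.2, 4.8]
contact_force: [-0.3, -0.9, 0.2]
width: 0.647
grip_force: 0.0
```

Run:
```python
from meas import *
d=grab('wrist','w9'); st()
meas(d,105,125,(533,28),40); meas(d,60,90,(513,-218),60)
d=grab('wrist','w10');meas(d,105,125,(533,28),40)
cv2.imwrite('pics/w10.png',d['image'][:,:,::-1])
```

```text
26.4333 [533.3  28.5 203.9] [-180.     0.1    4.8] [-0.3 -1.  -0.3] 0.6457665111959877 0.0
(105, 125) 1296 [533.7  27.5] [29.6 28.6] 4.1 [535.3  27.8 115.1]
(60, 90) 1946 [ 514.3 -218.9] [51.7 27.9] 5.9 [ 515.1 -216.9   66.8]
(105, 125) 1289 [533.7  27.8] [29.3 29.3] 72.2 [535.3  27.8 115. ]
```

View pics/w10.png

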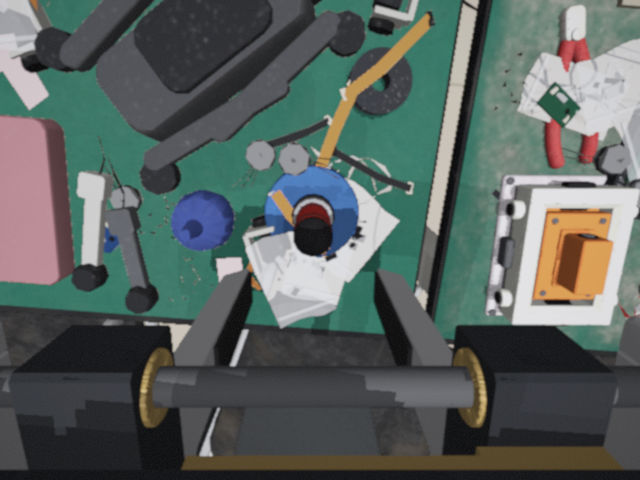

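The pusher stands upright on the stand at (313,220), the cover is home at (575,265), and the bystanders have not been touched.

```bash
python3 -c "
from plant import job; print(job.close_job())"
```

```text
the job is handed in; nothing more can be done
None
```

The job is handed in at about 26.5 s of the 61 s: the cover is pressed home with both catches over its ends, the pusher stands upright on its stand, and the bystanders were not touched; the interface returned no verdict.

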